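# Lock the quick coupler of the hose adapter

### The arm

A 7-joint arm with a two-finger parallel gripper is mounted at the origin on a cart in front of the work surface, level with it; the furniture and walls round the work are solid. World frame = base frame: x ahead of the robot, y to its left, z up, the work surface at z = 0. Lengths are in m, angles in degrees, forces in N, time in s.
With the tool pointing down it reaches from about 0.425 to 0.875 m from the base axis. Payload 4.7 kg.
Tool frame: the origin (TCP) lies at the very end of the fingers, on their centre line; the grasp point (between the pads) lies 19 mm behind it (env.grasp_offset is the distance from the TCP to the grasp point, in m); z points along the fingers, y is the line along which they close (so a half turn about z gives the same grasp; the last joint's range is limited). The gripper opens to 87 mm and grips with 3 to 60 N. Pads are 19 mm wide; open, the fingers measure 117 mm over their backs; the gripper's body (75 mm by 190 mm) begins 51 mm behind the grasp point.
Start: joints at [-70.525, 18.392, -4.016, 83.108, 1.295, 78.541, -3.26], TCP at [0.208, 0.616, 0.223] pointing down, gripper open.
Joint ranges: [-163.93, 163.93], [-17.29, 119.83], [-79.2, 71.16], [3.27, 140.29], [-89.18, 269.18], [5.43, 117.66], [-154.24, 154.24]. Speed limits (degrees/s): [147.25, 147.25, 180, 180, 180, 180, 180].

### API

Orientations are given as [roll, pitch, yaw] about the fixed x, y, z axes, in that order (R = Rz(yaw) Ry(pitch) Rx(roll)).
In Python, from cell import env gives the robot as it stands. The module is installed in compiled form; this text tells all that it offers.
- The arm moves only by the tool drive_tool, never from a script. Its argument "moves" is one flat list of numbers, 5 for each row, row after row: the shift along the tool's x, y, z in units of 40 mm (1.0 is 40 mm), then the turn about the tool's z in units of 10 degrees (1.0 is 10 degrees), then the finger opening in mm, from 0 to 87. A call has 1 to 5 rows; each row is the pose to reach, as a shift and turn from the pose commanded when the call began, along the tool's axes at that moment; what a row does not reach only later rows make up. A row lasts 1/8 s, in which the tool goes at most 62.5 mm and 10.7 degrees, less where a joint would pass 70% of its speed; a pose out of reach is approached as far as the arm can. A call with a gripper value outside its range is refused whole. The fingers move at their own pace and stop on an object; "squeeze" is the grip in N (left out, the last holds). Time passes only in rows, so rows that repeat a pose let the fingers close. It gives the time, the measured TCP pose, the force, the opening and the grip force at its end, in the units of the state.
- env.get_obs(): the state, without advancing time (a new reading comes with each control period).
- env.read_camera(name): name is "side" or "top"; returns (picture, depth): 400x640x3 uint8, red, green, blue; 400x640 float32, m along the optical axis (not along the pixel's ray), 0 where there is no reading.
- env.camera_model(name): a dict with "K" (3x3 intrinsics, pixels), "rvec" (rotation vector, rad) and "tvec" (3), from world to camera coordinates, as OpenCV has them. Camera axes: x right, y down, z forward; pixel columns grow to the right and rows downward; lengths in m; the calibration is good to about 2 mm. A picture is of the moment at which its call begins. camera_model takes no time and is no camera call.
- env.sign_off(): hands the job in; it is judged then, once.
The state is a dict: "time_s": time; "qpos": joint angles; "joint_velocities": joint speeds; "effort": joint torques, N m; "tool_pos": TCP position; "tool_rot": TCP orientation; "force": force on the tool from outside, world axes, zero at the start; "wrist_torque": the same for the moment, N m; "grip_width": finger opening in m; "grasp_force": force on a finger pad.
Only numpy, scipy, OpenCV 4.12 (cv2) and the standard library are available. Lean on these libraries where they do the work, as an engineer would, in place of code of your own. Each camera call takes 0.05 s, during which the arm holds its last target. There are 200 camera calls.

### The job

Three quick couplers stand in a row on the aluminium manifold; the hose adapter, the fitting with the slim ringed nozzle, has been put into one of them but not yet locked. Pull that coupler's round collar straight up against its spring, turn it clockwise (seen from above) as far as its stop, let it drop fully back down there and let go. Leave the other two couplers (one with a smooth domed plug, one with a hexagonal plug) as they are.

Things in the scene. Friction and masses are not known exactly. Their poses are not given: they have to be found in the camera images.
- hose_collar (a point): Collar to be locked: upright knurled steel ring, 44 mm across, 34 mm tall, round, so it can be pinched from above across any diameter. The point lies on its vertical axis, 8 mm below its top face, about 96 mm above the table at rest, and moves with the collar. Its hose nozzle (25 mm wide at the foot, 15 mm at the rings) stands still in the middle and reaches 32 mm above the resting point.
- hose_coupler: The fixed coupler that carries the hose nozzle and this collar: body 44 mm wide, its foot flange 58 mm wide and 6 mm thick. Origin: underside centre, on the axis, on top of the 30 mm high, 70 x 400 mm manifold. The three couplers stand 130 mm apart in a row; which of them has the nozzle varies. Small things stand in front of and behind the row, up to 68 mm high.
- hose_lift (a joint): How far that collar is pulled up (m): 0 fully down, 0.018 at its upper stop. Spring and weight push it down with 7 N at rest, 10 N at the upper stop; let go, it drops by itself. Two teeth under the collar, 9 mm long, sit in slots of the body, so it turns only while pulled up 10 mm or more.
- hose_turn (a joint): Turn of that collar (rad), growing clockwise seen from above: about 0 unlocked (as found), 1.22 locked, stops at -0.14 and 1.36. It turns easily. The teeth can drop into the locking slots between about 1.05 and 1.36; in between they ride on the body's rim, 9 mm up.
- dome_mark (a point): Line on the outer edge of the top face of the like collar on the coupler with the smooth domed plug (34 mm wide, 18 mm tall), 20 mm from that collar's axis. It is already locked. Leave it.
- hex_mark (a point): Line on the outer edge of the top face of the like collar on the coupler with the hexagonal plug (35 mm wide, 11 mm tall), 20 mm from that collar's axis. It is unlocked. Leave it.

How it is judged (in metres and radians):
On the way:
1. the hose adapter's collar is pulled up clear of its slots (value of joint hose_lift above 0.008 m), for 0.1 s.
At the end, for the whole second after the job is handed in: The hose adapter's collar is turned clockwise into its locked position (more than 1.0 rad) and is fully down (within 3 mm); the marks on the other two collars are within 8 mm of where they were (value of joint hose_turn above 1 rad and value of joint hose_lift below 0.003 m and distance of each of dome_mark, hex_mark from where it was at the start of the episode below 0.008 m); the robot touches nothing.
It fails at once if the collar of another coupler is pulled up or turned (its mark moves more than 8 mm) (distance of any of dome_mark, hex_mark from where it was at the start of the episode above 0.008 m).
It also fails if it takes over 35 s, if anything falls off the work surface, if the arm or the gripper's body presses on something with over 40 N, if the wrist force passes 120 N, or if a joint passes its speed limit or range.

## Working session

There is one attempt and no reset: what is moved stays moved. The work goes in short steps, Python scripts to look and compute and a tool call to move; the robot and the scene stay as the last step left them, time stands still between calls to the robot, and variables do not carry over. Pictures are saved under pics/ and viewed, at most 10 in all, crops included, and the job is handed in when it is done.

Besides the shell and the picture viewer there is one more tool, called after "Emit:" in YAML: its name, and indented under it one key for each argument. drive_tool: Moves the arm, as the interface text tells. Its arguments: {"type":"object","properties":{"moves":{"type":"array","items":{"type":"number"}},"squeeze":{"type":"number"}},"required":["moves"]}

```bash
mkdir -p pics; cat > h.py <<'E'
from cell import env
import numpy as np, cv2
def snap(n,tag):
    p,d=env.read_camera(n); cv2.imwrite(f'pics/{tag}.png',p[:,:,::-1]); np.savez(f'pics/{tag}.npz',p=p,d=d); return p,d
def cloud(n,d):
    m=env.camera_model(n);K=np.array(m['K']);R,_=cv2.Rodrigues(np.array(m['rvec'],float));t=np.array(m['tvec'],float).ravel()
    v,u=np.mgrid[:400,:640]
    c=np.stack([(u-K[0,2])/K[0,0]*d,(v-K[1,2])/K[1,1]*d,d],-1)
    return (c-t)@R
def pt(n,d,u,v): return cloud(n,d)[v,u].round(4)
E
python3 - <<'E'
from h import *
print(env.get_obs())
for n in('side','top'):
    snap(n,n+'0')
    m=env.camera_model(n);R,_=cv2.Rodrigues(np.array(m['rvec'],float));print(n,-R.T@np.array(m['tvec']).ravel(),R[2],m['K'])
E
```

```text
{'time_s': 0.0, 'qpos': array([-70.52395749,  18.44041803,  -4.01394965,  83.17460895,
         1.29605543,  78.53892982,  -3.25954383]), 'joint_velocities': array([ 0.07615691,  0.01067612, -0.00103915, -0.01782044, -0.05170814,
       -0.03139723, -0.05003349]), 'effort': array([-4.64404475e-04, -4.91294575e+01, -4.04298278e-01, -3.12526846e+01,
       -6.38725958e-02,  4.38307668e-02,  1.67934240e-04]), 'tool_pos': array([0.2079539 , 0.61526685, 0.22144845]), 'tool_rot': array([-1.79891335e+02,  7.15490053e-03,  1.61332873e+02]), 'force': array([ 0.42475666, -0.59488949, -0.78012376]), 'wrist_torque': array([0.01867962, 0.00821967, 0.00552754]), 'grasp_force': 0.0, 'grip_width': 0.08689664660443518}
side [0.52898502 0.72068933 0.62303054] [ 0.03741414 -0.78979948 -0.61222297] [[419.68267865   0.         325.97985218]
 [  0.         419.68267865 207.02565619]
 [  0.           0.           1.        ]]
top [0.48975065 0.03702219 0.95999374] [ 9.50351521e-02  7.32752344e-04 -9.95473648e-01] [[463.73065796   0.         318.82577124]
 [  0.         463.73065796 194.39790731]
 [  0.           0.           1.        ]]
```

View pics/side0.png

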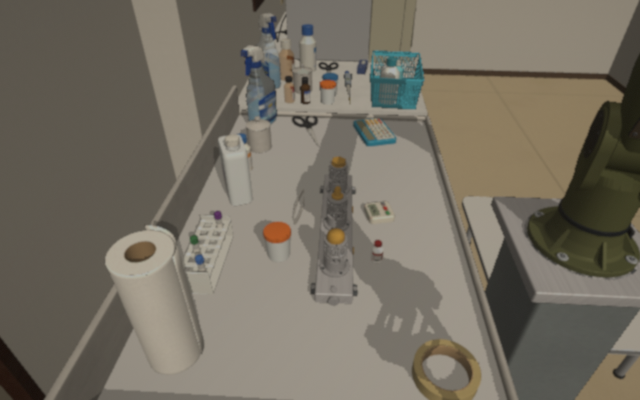

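View pics/top0.png

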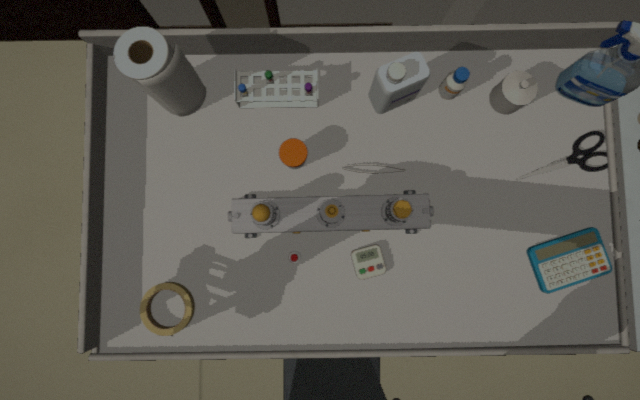

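The row lies along y. In the top view the couplers are at about (262,213), (331,211) and (401,209), and the middle one looks like the nozzle. I'll enlarge both views and measure.

```bash
python3 - <<'E'
from h import *
t=np.load('pics/top0.npz');s=np.load('pics/side0.npz')
a=cv2.resize(t['p'][180:245,225:437],None,fx=3.7,fy=3.7,interpolation=2)
b=cv2.resize(s['p'][145:305,300:400],None,fx=3.4,fy=2.1*1.62,interpolation=2)[:, :]
b=cv2.resize(s['p'][145:280,300:400],None,fx=2.6,fy=2.6,interpolation=2)
c=np.zeros((a.shape[0]+b.shape[0],max(a.shape[1],b.shape[1]),3),np.uint8);c[:a.shape[0],:a.shape[1]]=a;c[a.shape[0]:,:b.shape[1]]=b
c=np.clip(c.astype(float)*1.6,0,255).astype(np.uint8)
cv2.imwrite('pics/crop.png',c[:,:,::-1]);print(c.shape)
for n,D in(('top',t),('side',s)):
    P=cloud(n,D['d']);v=D['d']>0
    box=v&(P[...,0]>.3)&(P[...,0]<.7)&(P[...,1]>-.25)&(P[...,1]<.35)
    # collar-top band
    for lo,hi in((.095,.112),(.112,.15),(.02,.035)):
        m=(box&(P[...,2]>lo)&(P[...,2]<hi)).astype(np.uint8)
        k,_,st,ce=cv2.connectedComponentsWithStats(m)
        for i in range(1,k):
            if st[i,4]>15:
                q=P[_==i];print(n,lo,st[i,4],ce[i].round(),q.min(0).round(3),q.max(0).round(3),q.mean(0).round(3))
E
```

```text
(591, 784, 3)
top 0.095 199 [399. 210.] [ 0.522 -0.134  0.095] [ 0.563 -0.093  0.112] [ 0.541 -0.111  0.104]
top 0.095 370 [331. 211.] [ 0.52  -0.005  0.096] [0.561 0.036 0.111] [0.54  0.016 0.104]
top 0.095 182 [262. 213.] [0.518 0.125 0.095] [0.559 0.166 0.112] [0.538 0.143 0.103]
top 0.112 216 [402. 209.] [ 0.527 -0.13   0.112] [ 0.556 -0.099  0.119] [ 0.542 -0.114  0.114]
top 0.112 243 [260. 212.] [0.523 0.129 0.112] [0.555 0.16  0.125] [0.539 0.145 0.119]
top 0.112 52 [331. 210.] [0.534 0.009 0.115] [0.546 0.022 0.129] [0.54  0.016 0.125]
top 0.02 5168 [329. 214.] [ 0.504 -0.192  0.02 ] [0.577 0.224 0.035] [0.54  0.017 0.029]
top 0.02 62 [294. 257.] [0.442 0.077 0.02 ] [0.466 0.101 0.035] [0.455 0.088 0.032]
top 0.02 540 [179. 309.] [0.304 0.294 0.02 ] [0.407 0.35  0.028] [0.356 0.319 0.023]
side 0.095 137 [338. 167.] [ 0.523 -0.129  0.095] [ 0.563 -0.092  0.112] [ 0.542 -0.102  0.103]
side 0.095 228 [336. 199.] [ 0.521 -0.004  0.095] [0.562 0.038 0.112] [0.541 0.023 0.104]
side 0.095 215 [335. 243.] [0.518 0.131 0.095] [0.56  0.167 0.112] [0.539 0.157 0.104]
side 0.112 86 [338. 161.] [ 0.528 -0.129  0.112] [ 0.558 -0.098  0.117] [ 0.543 -0.113  0.114]
side 0.112 51 [337. 191.] [0.534 0.012 0.112] [0.546 0.022 0.128] [0.541 0.018 0.121]
side 0.112 178 [335. 235.] [0.524 0.134 0.112] [0.554 0.163 0.123] [0.539 0.15  0.118]
side 0.02 1956 [335. 254.] [ 0.502 -0.185  0.02 ] [0.578 0.224 0.035] [0.539 0.098 0.029]
side 0.02 117 [278. 252.] [0.634 0.091 0.02 ] [0.681 0.113 0.035] [0.655 0.107 0.028]
side 0.02 84 [376. 252.] [0.443 0.081 0.02 ] [0.466 0.102 0.035] [0.455 0.096 0.029]
side 0.02 774 [444. 353.] [0.304 0.294 0.02 ] [0.407 0.35  0.028] [0.354 0.319 0.024]
```

View pics/crop.png

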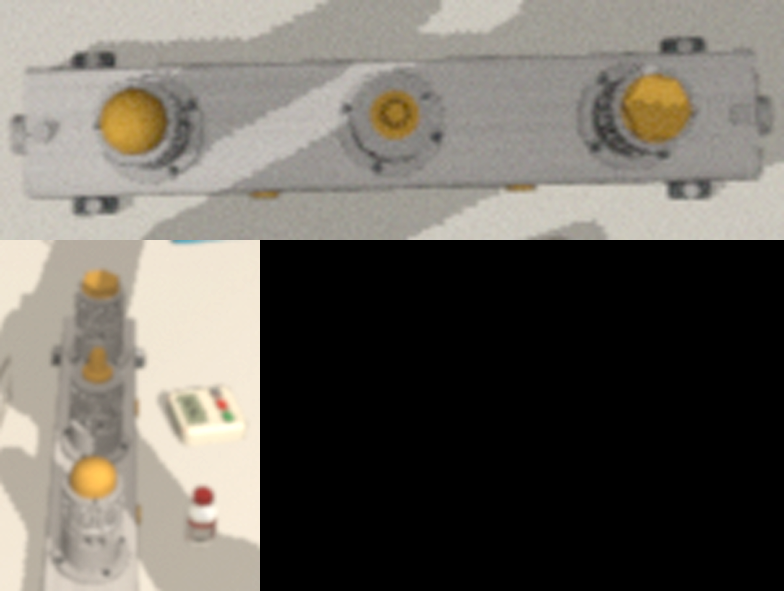

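The nozzle coupler is the middle one, at about (0.540, 0.016), with the collar top at z≈0.104. Next I approach above it at the current height. From the start yaw, the clockwise turn brings joint 7 toward 0.

Emit:
drive_tool:
  moves: [-1.05,-0.96,0,0,87,-2.1,-1.92,0,0,87,-3.15,-2.88,0,0,87,-4.2,-3.84,0,0,87,-5.25,-4.8,0,0,87]

```text
time_s: 0.72
tool_pos: [0.3462, 0.3647, 0.2223]
tool_rot: [-180.0, -0.0, 161.3]
force: [1.0, 0.2, -0.2]
grip_width: 0.0868
grasp_force: 0.0
```

Emit:
drive_tool:
  moves: [-1.05,-0.96,0,0,87,-2.1,-1.92,0,0,87,-3.15,-2.88,0,0,87,-4.2,-3.84,0,0,87,-5.25,-4.8,0,0,87]

```text
time_s: 1.35
tool_pos: [0.4835, 0.1159, 0.2224]
tool_rot: [180.0, -0.0, 161.3]
force: [0.4, 0.8, -0.0]
grip_width: 0.0868
grasp_force: 0.0
```

Emit:
drive_tool:
  moves: [-1.05,-0.96,0,0,87,-2.15,-1.92,0,0,87,-2.15,-1.92,0,0,87,-2.15,-1.92,0,0,87]

```text
time_s: 1.85
tool_pos: [0.5395, 0.0178, 0.2221]
tool_rot: [180.0, -0.1, 161.3]
force: [0.7, 1.1, -0.1]
grip_width: 0.0873
grasp_force: 0.0
```

```bash
cat > d.py <<'E'
from h import *
from scipy.spatial.transform import Rotation as Ro
o=env.get_obs();R=Ro.from_euler('xyz',o['tool_rot'],degrees=True).as_matrix()
for g in([.540,.016,.120],[.540,.016,.078]): print((R.T@(np.array(g)-o['tool_pos'])/.04).round(3))
print(o['tool_pos'],o['tool_rot'],o['qpos'].round(1),o['force'],o['time_s'])
E
python3 d.py
```

```text
[-0.029 -0.039  2.551]
[-0.03  -0.039  3.601]
[0.53953881 0.01780888 0.2220515 ] [ 1.79995578e+02 -7.19510087e-02  1.61322960e+02] [-31.9   4.9  29.1  99.8  -2.5  75.9  69. ] [ 0.67066344  1.05201706 -0.11329686] 1.85
```

Emit:
drive_tool:
  moves: [-0.03,-0.04,1.2,0,87,-0.03,-0.04,2.2,0,87,-0.03,-0.04,3.0,0,87,-0.03,-0.04,3.6,0,87,-0.03,-0.04,3.6,0,87]

```text
time_s: 2.48
tool_pos: [0.5383, 0.0173, 0.0767]
tool_rot: [-179.9, -0.2, 161.5]
force: [0.2, -0.6, 0.6]
grip_width: 0.0872
grasp_force: 0.0
```

Emit:
drive_tool:
  moves: [0,0,0,0,60,0,0,0,0,50,0,0,0,0,40,0,0,0,0,35,0,0,0,0,35]
  squeeze: 35

```text
time_s: 3.1
tool_pos: [0.5407, 0.0153, 0.0787]
tool_rot: [180.0, 0.0, 161.3]
force: [-1.0, -2.9, 1.6]
grip_width: 0.0451
grasp_force: 2.0
```

Emit:
drive_tool:
  moves: [0,0,0,0,35,0,0,0,0,35,0,0,0,0,35]

```text
time_s: 3.48
tool_pos: [0.5405, 0.0148, 0.0787]
tool_rot: [-180.0, 0.0, 161.3]
force: [-2.1, -2.5, 4.3]
grip_width: 0.0433
grasp_force: 35.0
```

Emit:
drive_tool:
  moves: [0,0,-0.12,0,35,0,0,-0.24,0,35,0,0,-0.36,0,35,0,0,-0.36,0,35,0,0,-0.36,0,35]

```text
time_s: 4.1
tool_pos: [0.5403, 0.0149, 0.0926]
tool_rot: [-180.0, -0.0, 161.3]
force: [2.3, -4.1, -8.9]
grip_width: 0.0434
grasp_force: 35.0
```

```bash
python3 - <<'E'
from h import *
p,d=snap('side','side1');P=cloud('side',d)
a=cv2.resize(p[140:270,280:400],None,fx=4.5,fy=4.5,interpolation=2)
cv2.imwrite('pics/crop1.png',np.clip(a[:,:,::-1].astype(float)*1.5,0,255).astype(np.uint8))
o=env.get_obs();print(o['tool_pos'],o['force'],o['grip_width'])
E
```

```text
[0.5403144  0.01493138 0.09262484] [ 2.32931582 -4.99685714 -8.9571623 ] 0.04307234425795292
```

View pics/crop1.png

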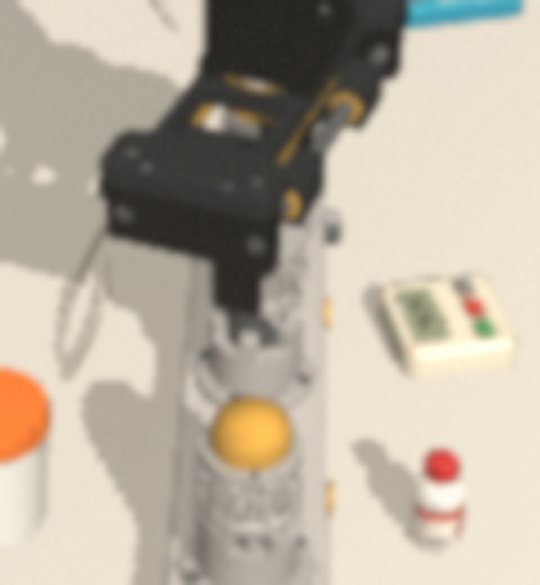

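The collar is raised: the picture shows a gap and a tooth under the ring at about (250,335), the pull is 9 N and there is no slip. Now I turn it clockwise.

Emit:
drive_tool:
  moves: [0,0,0,0.8,35,0,0,0,1.6,35,0,0,0,2.4,35,0,0,0,3.2,35,0,0,0,4.0,35]

```text
time_s: 4.78
tool_pos: [0.5406, 0.0152, 0.0928]
tool_rot: [180.0, 0.0, 121.1]
force: [2.7, -3.8, -9.8]
grip_width: 0.0436
grasp_force: 35.0
```

Emit:
drive_tool:
  moves: [0,0,0,0.8,35,0,0,0,1.6,35,0,0,0,2.4,35,0,0,0,3.0,35,0,0,0,3.4,35]

```text
time_s: 5.4
tool_pos: [0.541, 0.0152, 0.0929]
tool_rot: [179.9, 0.0, 87.2]
force: [3.1, -4.2, -9.8]
grip_width: 0.043
grasp_force: 35.0
```

Emit:
drive_tool:
  moves: [0,0,0,0,35,0,0,0,0,35]

```text
time_s: 5.65
tool_pos: [0.541, 0.0152, 0.0929]
tool_rot: [179.9, 0.0, 87.3]
force: [3.3, -3.9, -9.1]
grip_width: 0.0434
grasp_force: 35.0
```

```bash
python3 -c "
from h import *
o=env.get_obs();[print(k,o[k]) for k in('tool_pos','tool_rot','force','wrist_torque','qpos')]"
```

```text
tool_pos [0.54098343 0.01521475 0.09290813]
tool_rot [1.79939274e+02 2.02336570e-02 8.73391491e+01]
force [ 3.26236554 -3.93254541 -9.11766887]
wrist_torque [-1.04712672 -0.8312932  -0.01438778]
qpos [-38.36741429  12.75638367  38.03288175 108.78062542  -8.89126651
  61.34121185   0.59446072]
```

No stop torque yet at 74°, so I nudge on to feel the stop, ease back slightly, and then lower.

Emit:
drive_tool:
  moves: [0,0,0,0.3,35,0,0,0,0.6,35,0,0,0,0.6,35]

```text
time_s: 6.02
tool_pos: [0.541, 0.0152, 0.0929]
tool_rot: [179.9, 0.0, 81.3]
force: [2.5, -4.4, -9.7]
grip_width: 0.0431
grasp_force: 35.0
```

```bash
python3 -c "
from h import *
o=env.get_obs();[print(k,o[k]) for k in('tool_pos','tool_rot','force','wrist_torque')]"
```

```text
tool_pos [0.54103487 0.01521547 0.0929249 ]
tool_rot [1.79931761e+02 1.57052150e-02 8.13172016e+01]
force [ 2.52635562 -4.41092676 -9.67914769]
wrist_torque [-1.11742104 -0.81689452  0.0712182 ]
```

Emit:
drive_tool:
  moves: [0,0,0,-0.3,35,0,0,0.12,-0.3,35,0,0,0.24,-0.3,35,0,0,0.36,-0.3,35,0,0,0.36,-0.3,35]

```text
time_s: 6.65
tool_pos: [0.5411, 0.0152, 0.0789]
tool_rot: [179.9, -0.0, 84.3]
force: [0.9, -4.3, -4.1]
grip_width: 0.0435
grasp_force: 35.0
```

Emit:
drive_tool:
  moves: [0,0,0.03,0,35,0,0,0.03,0,50,0,0,0.03,0,70,0,0,0.03,0,87,0,0,0.03,0,87]
  squeeze: 10

```text
time_s: 7.28
tool_pos: [0.5406, 0.0159, 0.0773]
tool_rot: [-180.0, -0.0, 84.4]
force: [0.3, -0.3, 0.1]
grip_width: 0.0717
grasp_force: 0.0
```

Emit:
drive_tool:
  moves: [0,0,0,0,87,0,0,-0.6,0,87,0,0,-1.8,0,87,0,0,-3.2,0,87,0,0,-4.6,0,87]

```text
time_s: 7.9
tool_pos: [0.5403, 0.0153, 0.2631]
tool_rot: [180.0, -0.0, 84.3]
force: [1.6, 0.3, -0.3]
grip_width: 0.087
grasp_force: 0.0
```

Emit:
drive_tool:
  moves: [-1,0,0,0,87,-2.2,0,0,0,87,-3.5,0,0,0,87,-4.5,0,0,0,87,-4.5,0,0,0,87]

```text
time_s: 8.52
tool_pos: [0.5216, -0.1682, 0.2617]
tool_rot: [180.0, 0.1, 83.9]
force: [0.7, 0.2, -0.2]
grip_width: 0.0865
grasp_force: 0.0
```

```bash
python3 - <<'E'
from h import *
s0=np.load('pics/side0.npz');t0=np.load('pics/top0.npz')
s,d=snap('side','side2');t,dt=snap('top','top2')
f=lambda p,a,b,c,e:cv2.resize(p[a:b,c:e],None,fx=6,fy=6,interpolation=2)
r=[np.hstack([f(x,165,240,300,365)]+[f(y,190,235,305,355)][0:0]) for x,y in((s0['p'],t0['p']),(s,t))]
r2=[f(y,185,235,300,365) for y in(t0['p'],t)]
c=np.hstack(r);e=np.hstack(r2)[:140*2]
c=cv2.resize(np.vstack([c,e]),(780,590) if 0 else None,fx=.8,fy=.8)
c=np.clip(c.astype(float)*1.6,0,255).astype(np.uint8);print(c.shape)
cv2.imwrite('pics/cmp.png',c[:,:,::-1])
for n,a,b in(('side',s0['d'],d),('top',t0['d'],dt)):
    for D in(a,b):
        P=cloud(n,D);rr=np.hypot(P[...,0]-.5405,P[...,1]-.0155)
        m=(D>0)&(rr>.015)&(rr<.020)&(P[...,2]>.09);print(n,m.sum(),np.median(P[m][:,2]),P[m][:,2].max())
o=env.get_obs();print(o['tool_pos'],o['force'],o['time_s'])
E
```

```text
(584, 624, 3)
side 97 0.10311352246259811 0.10706687581324188
side 85 0.10321689459297516 0.10575185986657153
top 158 0.10280692260353207 0.10785502069463435
top 160 0.10313602160556451 0.10669473331201247
[ 0.52281158 -0.1634247   0.26125242] [0.0602252  0.61208578 0.98668747] 8.625
```

View pics/cmp.png

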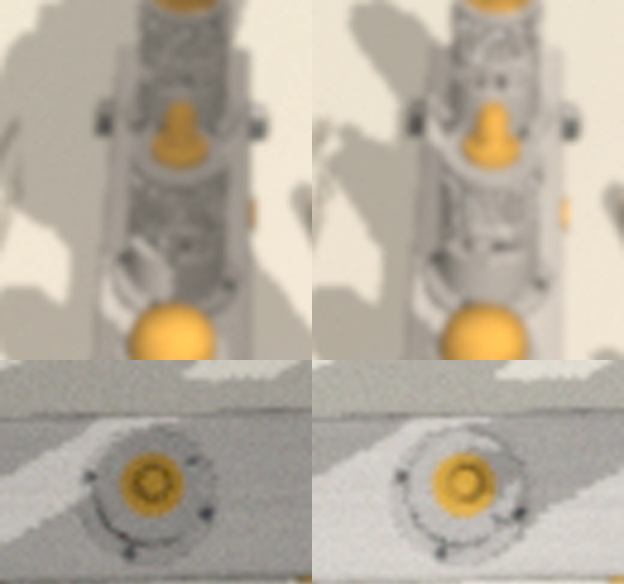

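The collar's top is back at its rest height: 103.1–103.2 mm, against 102.8–103.1 mm before. It turned with no resistance through 74°, and the neighbouring plugs look unmoved. I'm handing in.

```bash
python3 -c "
from cell import env
print(env.sign_off())"
```

```text
the job is handed in; nothing more can be done
None
```

I lifted the hose adapter's collar (the middle coupler), turned it clockwise about 77° to its locked position and let it drop fully back down, then handed the job in at about 8.6 s; the turn is read from the gripper's rotation, the collar's rest height from the depth images, the neighbours only looked unmoved in the pictures, and no verdict was returned.

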